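Index the rotary fixture and lock it

ROBOT

A 7-joint arm with a two-finger parallel gripper is mounted at the origin on the work surface. World frame = base frame: x ahead of the robot, y to its left, z up, the work surface at z = 0. Lengths are in m, angles in degrees, forces in N, time in s.
With the tool pointing down it reaches from about 0.4 to 0.9 m from the base axis. Payload 5.6 kg.
Tool frame: the origin (TCP) lies on the centre line of the jaws, within the pads' length; the fingertips stand 22 mm ahead of it and the grasp point (between the pads) lies 3 mm ahead of it; z points along the fingers, y is the direction in which the jaws open and shut (so a half turn about z gives the same grasp; the last joint's range is limited). The gripper opens to 92 mm and grips with 3 to 60 N. Pads are 20 mm wide; open, the fingers measure 128 mm over their backs; the gripper's body (75 mm by 189 mm) begins 69 mm behind the grasp point.
Start: joints at [-67.724, 26.786, -0.665, 91.828, 0.344, 61.387, -3.226], TCP at [0.272, 0.59, 0.201] pointing down, gripper open.
Joint ranges: [-144.91, 144.91], [-17.63, 115.5], [-89.93, 88.59], [15.96, 139.68], [-74.01, 254.01], [8.47, 105.57], [-167.45, 167.45]. Speed limits (degrees/s): [147.25, 147.25, 180, 180, 180, 180, 180].

INTERFACE

Orientations are given as [roll, pitch, yaw] about the fixed x, y, z axes, in that order (R = Rz(yaw) Ry(pitch) Rx(roll)).
In Python, from workcell import ctrl gives the robot as it stands.
- The arm moves only by the tool arm_command, never from a script. Its argument "increments" is a list of rows, each a list of 3 entries, a list of its own where there are three numbers: the shift along the tool's x, y, z in cm, then the turn, a rotation vector about the tool's x, y, z in rad, then the finger opening in cm, from 0 to 9.19. In form: [[[x, y, z], [wx, wy, wz], hand], ...]. A call has 1 to 20 rows; each row is the pose to reach, as a shift and turn from the pose measured when the call began, along the tool's axes at that moment; what a row does not reach only later rows make up. A row lasts 1/12 s, in which the tool goes at most 41.7 mm and 7.16 degrees, less where a joint would pass 70% of its speed; a pose out of reach is approached as far as the arm can. A call with a gripper value outside its range is refused whole. The fingers move at their own pace and stop on an object; "grip_force" is the grip in N (left out, the last holds). Time passes only in rows, so rows that repeat a pose let the fingers close. It gives the time, the measured TCP pose, the force and the opening at its end, in the units of the state.
- ctrl.observe(): the state, without advancing time (a new reading comes with each control period).
- ctrl.get_image(name): name is "scene" or "top" or "wrist"; returns (picture, depth): 420x560x3 uint8, red, green, blue; 420x560 float32, m along the optical axis (not along the pixel's ray), 0 where there is no reading.
- ctrl.calibration(name): a dict with "fovy" (degrees; the focal length in pixels is half the picture's height over the tangent of half this angle, whatever the lens; pixels are square), "cx", "cy" (the principal point, pixels), "R" (3x3) and "t" (3): a world point X has camera coordinates R X + t; the wrist camera has in their place "T_tool_cam" (4x4, takes a point from camera to tool coordinates, whose origin is the TCP and whose axes are the flange's). Camera axes: x right, y down, z forward; pixel columns grow to the right and rows downward; lengths in m; the calibration is good to about 2 mm. A picture is of the moment at which its call begins: read the wrist's pose just before it. calibration takes no time and is no camera call.
- ctrl.job_done(): hands the job in, once; it reports no verdict.
The state is a dict: "clock": time; "qpos": joint angles; "dq": joint speeds; "joint_efforts": joint torques, N m; "ee_pos": TCP position; "tool_rot": TCP orientation; "ft_force": force on the tool from outside, world axes, zero at the start; "ft_torque": the same for the moment, N m; "finger_gap": finger opening in m.
Only numpy, scipy, OpenCV 4.12 (cv2) and the standard library are available. Lean on these libraries where they do the work, as an engineer would, in place of code of your own. Each camera call takes 0.05 s, during which the arm holds its last target. There are 200 camera calls.

TASK

On the grey fixture plate, push on a spoke of the three-spoked wheel with a fingertip until the red spoke points straight at the yellow pointer. Then push the blue-knobbed lock lever sideways, away from the wheel, until it reaches its stop, leaving the wheel as set. Only push: the brass flange stays seated on the hub, and the loose things around stay where they are.

Things in the scene. Friction and masses are not known exactly. Their poses are not given: they have to be found in the camera images.
- fixture: Fixed grey plate, 20 mm thick, carrying wheel and lock lever. Origin: on the wheel axis at bench height; x roughly away from the robot, y to its left. The plate spans -170 to 170 mm in x, -175 to 305 mm in y. Under the wheel a round green pedestal: 150 mm across up to 35 mm above the bench, 116 mm across up to 66 mm. White ticks on the plate have no bearing on the job.
- hub (a point): Centre of the three-spoked wheel, on its vertical axis at the spokes' centre line, 85 mm above the bench. Steel hub 72 mm across, 98 mm high (central pin to 118 mm); three level round spokes 14 mm thick at 120 degrees, each with a 24 mm ball end. One spoke with its ball is red, the others are steel with black balls.
- red_tip (a point): Centre of the red ball at the end of the red spoke, 125 mm from the wheel axis, 85 mm above the bench (the black balls likewise).
- spoke_wheel (a joint): Angle of the wheel (rad), growing anticlockwise seen from above; at 0 the red spoke lies along the fixture's x axis. It turns freely past full turns either way, needs about 1.6 N at 95 mm from the axis, and stays where it is left.
- pointer: Fixed yellow index pointer: a post 12 mm wide with a 24 mm diamond on top, 90 mm high, on a small dark foot, outside the spokes' ends. The origin lies on the wheel axis at bench height; its x axis runs from the wheel axis through the pointer, y to the left of that line, z up.
- pointer_tip (a point): The inner corner of the yellow diamond, 145 mm from the wheel axis, 85 mm above the bench. The wheel is set when the line from hub to red ball passes through it.
- lever_pivot (a point): Vertical pivot of the lock lever, 80 mm above the bench, on a green block 75 mm square and 65 mm high that stands on the fixture plate 223 mm from the wheel axis (60 mm along the fixture's x, 215 mm along its y).
- lever_knob (a point): Centre of the blue ball knob (26 mm) at the lever's end, 105 mm from the pivot, 80 mm above the bench. The lever is a level steel bar 14 mm thick.
- lock_lever (a joint): Lock lever angle (rad), growing clockwise seen from above: at 0 the lever points along the fixture's -x, towards the robot (unlocked); at the stop, 1.2, it points mostly along the fixture's +y, away from the wheel (locked). Needs about 2 N at 75 mm from the pivot and stays where it is left.
- flange: Loose brass ring, 60 mm across, 25 mm bore, 14 mm high, lying on the wheel's hub around a central pin (underside 98 mm above the bench). Origin: centre of its underside. It rides with the wheel and is not to be lifted off.
- bushing: Loose copper bush, 32 mm across, 30 mm high, standing on the fixture plate towards the robot. Origin: centre of its underside. To be left alone.
- vee_block: Loose dark steel vee block, 40 by 50 by 34 mm high, standing on the fixture plate. Origin: centre of its underside. To be left alone.
- oil_bottle: Loose white bottle with red cap, 60 mm across, 150 mm high, standing on the bench on the left. Origin: centre of its underside. To be left alone.
- spanner: Loose spanner, 180 mm long, lying on the bench on the left. Origin: on its underside. To be left alone.
- screwdriver: Loose screwdriver, lying on the bench on the right. Origin: on its underside. To be left alone.
- pin: Loose steel pin, 20 mm thick and 60 mm high, standing on the bench to the left of the fixture. Origin: centre of its underside. To be left alone.

How it is judged (in metres and radians):
On the way, in this order (a step that is already met when the one before it is completed fails the run):
1. the red spoke points at the yellow pointer and the wheel is at rest, the lever still unlocked (y of red_tip in the frame of pointer between -0.01 and 0.01 m and x of red_tip in the frame of pointer above 0.1 m and velocity of joint spoke_wheel between -0.05 and 0.05 rad/s and value of joint lock_lever below 0.5 rad), for 0.3 s.
2. the lock lever is at its stop (value of joint lock_lever above 1.08 rad), for 0.2 s.
At the end, for the whole second after the job is handed in: The middle of the red ball is within 10 mm (about 4.5 degrees) of the line from the wheel axis through the yellow pointer, on the pointer's side; the lock lever is past 1.08 rad of its 1.2; both are at rest; the flange lies on the hub (y of red_tip in the frame of pointer between -0.01 and 0.01 m and x of red_tip in the frame of pointer above 0.1 m and velocity of joint spoke_wheel between -0.05 and 0.05 rad/s and velocity of joint lock_lever between -0.05 and 0.05 rad/s and value of joint lock_lever above 1.08 rad and z of flange in the frame of hub below 0.018 m and horizontal distance between flange and hub below 0.008 m); the robot touches nothing.
It fails at once if the flange is lifted off its seat (by more than 8 mm) (z of flange in the frame of hub above 0.021 m).
It fails at once if a loose bystander is moved by more than 25 mm or knocked over (distance of any of bushing, vee_block, oil_bottle, spanner, screwdriver, pin from where it was at the start of the episode above 0.025 m or angle between any of bushing, vee_block, oil_bottle, pin's own z axis and vertical above 0.4 rad).
It fails at once if the lever is locked before the red spoke has been set to the pointer (value of joint lock_lever above 0.6 rad and not (y of red_tip in the frame of pointer between -0.02 and 0.02 m and x of red_tip in the frame of pointer above 0.1 m)).
It also fails if it takes over 61 s, if anything falls off the work surface, if the arm or the gripper's body presses on something with over 40 N, if the wrist force passes 120 N, or if a joint passes its speed limit or range.

## Working session

There is one attempt and no reset: what is moved stays moved. The work goes in short steps, Python scripts to look and compute and a tool call to move; the robot and the scene stay as the last step left them, time stands still between calls to the robot, and variables do not carry over. Pictures are saved under pics/ and viewed, about 8 in all and at most 12, crops included, and the job is handed in when it is done.

Besides the shell and the picture viewer there is one more tool, called after "Request:" as name([rows], argument=value, ...), one row to a line, values as JSON. arm_command: Moves the arm, as the interface text tells. Its arguments: {"type":"object","properties":{"increments":{"type":"array","items":{"type":"array"}},"grip_force":{"type":"number"}},"required":["increments"]}

```bash
mkdir -p pics; ls
cat > h.py <<'E'
import numpy as np, cv2
from workcell import ctrl
def grab(n):
    im,d=ctrl.get_image(n); return im,d,ctrl.calibration(n)
def f(c,im): return im.shape[0]/2/np.tan(np.radians(c['fovy'])/2)
def ray(c,im,u,v):
    R=np.array(c['R']);t=np.array(c['t']);F=f(c,im)
    return -R.T@t, R.T@np.array([(u-c['cx'])/F,(v-c['cy'])/F,1])
def onz(c,im,u,v,z):
    o,d=ray(c,im,u,v); return o+d*(z-o[2])/d[2]
def save(n,im,s=1.4): cv2.imwrite('pics/'+n,cv2.resize(im[:,:,::-1],None,fx=s,fy=s))
E
python3 - <<'E'
from h import *
for n in('top','scene'):
    im,d,c=grab(n);save(n+'1.png',im);np.savez(n+'1.npz',im=im,d=d);print(n,c)
print(ctrl.observe())
E
```

```text
pics
top {'fovy': 51.00193311646393, 'cx': 281.25885837155664, 'cy': 217.5841368891505, 'R': array([[-0.01121456, -0.99985802,  0.01257707],
       [-0.9856703 ,  0.00893657, -0.16844645],
       [ 0.16831013, -0.01428589, -0.98563057]]), 't': array([-0.01280948,  0.58312918,  1.38691396])}
scene {'fovy': 49.469216393633374, 'cx': 280.3630160069498, 'cy': 203.38970607657092, 'R': array([[-0.81428197,  0.58036721,  0.0108979 ],
       [ 0.34153004,  0.49419425, -0.79945561],
       [-0.4693635 , -0.64726033, -0.60062631]]), 't': array([ 0.46569672, -0.1099665 ,  1.53879261])}
{'clock': 0.1, 'qpos': array([-67.7215611 ,  26.83144462,  -0.66534564,  91.87246444,
         0.34570549,  61.38850912,  -3.22463717]), 'dq': array([-0.06753158, -0.10308798, -0.02467174, -0.15256453, -0.04345393,
       -0.03060192,  0.07888713]), 'joint_efforts': array([ 9.57147859e-04, -5.21649849e+01, -1.25184012e-02, -2.44368893e+01,
       -5.67854312e-02,  1.40253923e-02,  6.38501638e-05]), 'ee_pos': array([0.27189208, 0.58981848, 0.19985307]), 'tool_rot': array([-1.79909876e+02,  8.00056319e-03,  1.55256674e+02]), 'ft_force': array([-0.11900528, -0.26759474,  0.45509166]), 'ft_torque': array([-0.05228492, -0.0046855 ,  0.00258797]), 'finger_gap': 0.09207632117025404}
```

View pics/top1.png

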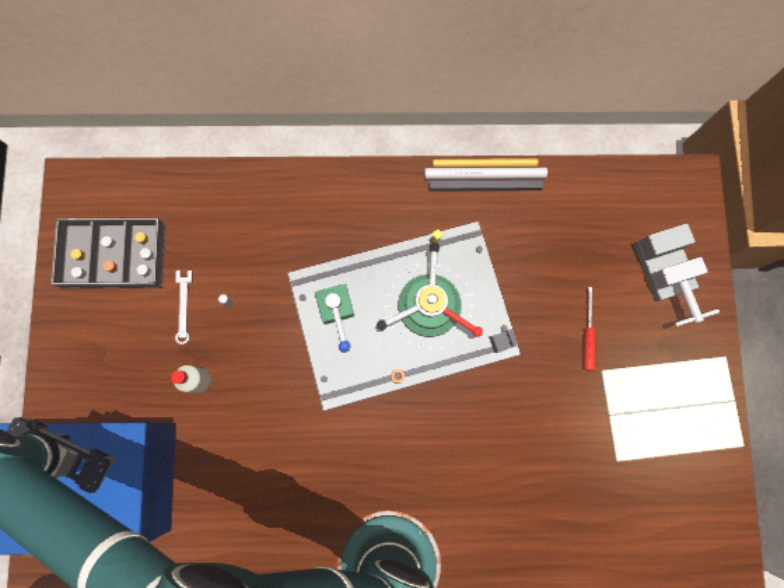

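View pics/scene1.png

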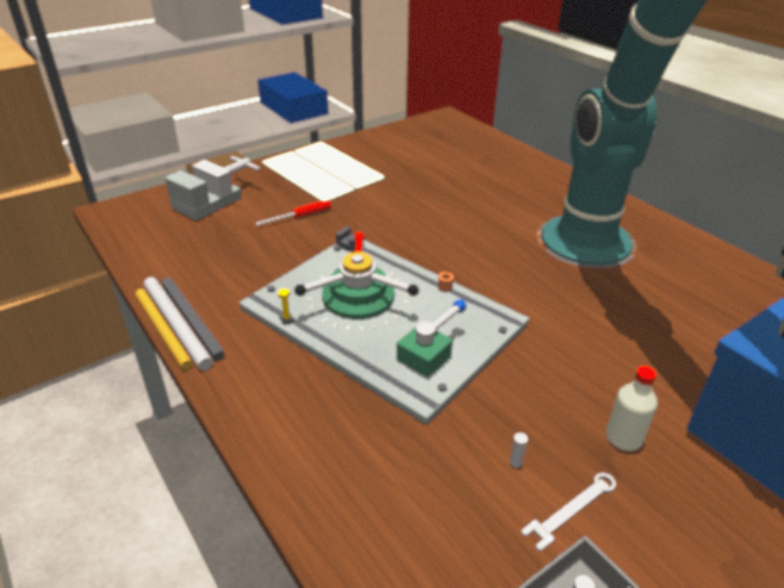

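The top view (784 px wide) shows the hub at (432,299), the red ball at (478,331), black balls at (381,325) and (435,247), the pointer at (437,235), the lever pivot at (333,300) and its knob at (344,346). The bush is at (398,376) and the vee block at (502,341). The scene view agrees: a black spoke is near the pointer, and red points towards the vee block.

```bash
cat >> h.py <<'E'
def blob(im,lo,hi,box):
    h=cv2.cvtColor(im,cv2.COLOR_RGB2HSV); m=cv2.inRange(h,lo,hi)
    k=np.zeros_like(m);x0,y0,x1,y1=[int(a/1.4) for a in box];k[y0:y1,x0:x1]=1
    n,l,s,c=cv2.connectedComponentsWithStats(m*k); 
    if n<2:return None
    i=1+np.argmax(s[1:,4]); return c[i],s[i],(l==i)
def tri(c1,i1,p1,c2,i2,p2):
    o1,d1=ray(c1,i1,*p1);o2,d2=ray(c2,i2,*p2)
    s=np.linalg.lstsq(np.c_[d1,-d2],o2-o1,rcond=None)[0]
    return (o1+s[0]*d1+o2+s[1]*d2)/2, np.linalg.norm(o1+s[0]*d1-o2-s[1]*d2)
E
python3 - <<'E'
from h import *
T=np.load('top1.npz')['im'];S=np.load('scene1.npz')['im']
ct,cs=ctrl.calibration('top'),ctrl.calibration('scene')
Y=((20,120,100),(35,255,255));B=((105,120,60),(130,255,255));R=((0,150,80),(5,255,255));K=((0,0,0),(179,255,50))
for n,c,bt,bs in(('flange',Y,(412,280,452,318),(335,245,380,275)),('pointer',Y,(428,225,446,243),(275,285,295,325)),('knob',B,(335,335,355,358),(450,295,470,315)),
  ('red',R,(450,310,490,340),(350,225,368,255)),('blackL',K,(370,316,390,334),(405,280,422,298)),('blackU',K,(425,240,444,256),(290,280,308,300))):
    a=blob(T,*c,bt);b=blob(S,*c,bs)
    p,e=tri(ct,T,a[0],cs,S,b[0])
    print(n,a[0].round(1),a[1],b[0].round(1),b[1],'tri',p.round(4),round(e,4),'top@85',onz(ct,T,*a[0],.085).round(4))
cv2.imwrite('pics/crop.png',cv2.resize(T[150:300,200:380,::-1],None,fx=4.4,fy=4,interpolation=cv2.INTER_CUBIC))
E
```

```text
flange [308. 209.] [307 209   3   1   3] [254.8 187.2] [245 181  20  13 160] tri [ 0.5951 -0.0989  0.1126] 0.0092 top@85 [ 0.604  -0.1039  0.085 ]
pointer [311.6 167.8] [309 164   7   9  38] [203.  215.5] [199 206   8  22  94] tri [ 0.7445 -0.1194  0.0661] 0.0021 top@85 [ 0.7399 -0.1184  0.085 ]
knob [245.6 247. ] [242 244   8   7  41] [328.7 216.9] [325 214   7   8  35] tri [0.4844 0.095  0.0836] 0.0001 top@85 [0.4843 0.0949 0.085 ]
red [332.4 231.1] [321 222  23  18 113] [255.9 171.8] [253 165   7  14  75] tri [ 0.5319 -0.1797  0.095 ] 0.0034 top@85 [ 0.532  -0.1799  0.085 ]Traceback (most recent call last):
  File "<stdin>", line 8, in <module>
TypeError: 'NoneType' object is not subscriptable
```

Run:
```python
from h import *
T=np.load('top1.npz')['im']
cv2.imwrite('pics/crop.png',cv2.resize(T[150:300,200:380,::-1],None,fx=4,fy=4,interpolation=cv2.INTER_CUBIC))
```

```text
(no output)
```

View pics/crop.png

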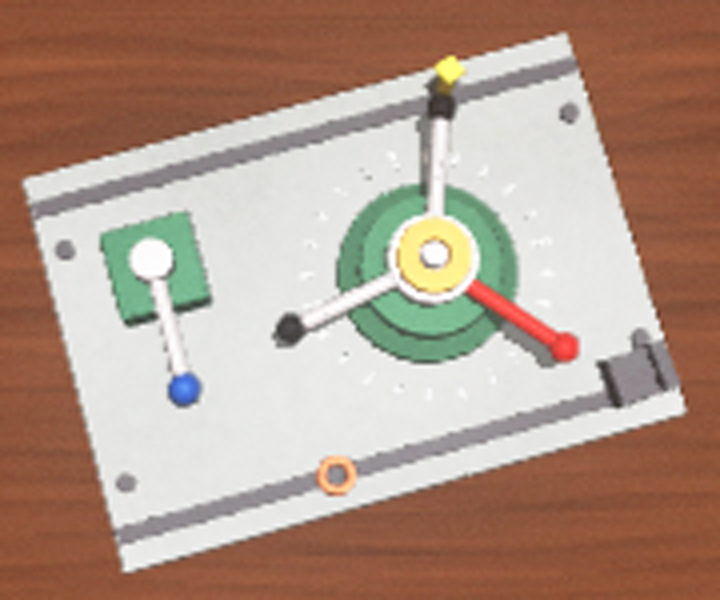

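Run:
```python
from h import *
T=np.load('top1.npz')['im'];c=ctrl.calibration('top')
P=lambda u,v,z:onz(c,T,200+u/4-.4,150+v/4-.4,z)[:2]
b=[P(441,104,.085),P(289,328,.085),P(567,346,.085)]
h=np.mean(b,0);print('balls',np.round(b,4),'hub',h.round(4),[np.round((np.linalg.norm(x-h),np.degrees(np.arctan2(*(x-h)[::-1]))),3) for x in b])
print('hub from flange',P(434,254,.112), 'pin',P(434,253,.118))
p=P(450,71,.086);print('pointer',p,np.linalg.norm(p-h),np.degrees(np.arctan2(*(p-h)[::-1])))
k=[P(u,v,.02) for u,v in((568,35),(685,410),(124,572),(25,180))];print('plate',np.round(k,4))
a=k[0]-k[1];th=np.degrees(np.arctan2(a[1],a[0]));a2=k[3]-k[0];print(th,np.degrees(np.arctan2(a2[1],a2[0]))-90)
kn=P(184,389,.08);pv=P(151,257,.09);print('knob',kn,'pivot',pv, np.linalg.norm(kn-pv))
print('bush',P(337,475,.05),'vee',P(632,378,.054))
```

```text
balls [[ 0.7139 -0.1123]
 [ 0.5322  0.0121]
 [ 0.5158 -0.2077]] hub [ 0.5873 -0.1026] [array([ 0.127, -4.362]), array([  0.127, 115.655]), array([   0.127, -124.257])]
hub from flange [ 0.58576712 -0.10191012] pin [ 0.58547369 -0.10146736]
pointer [ 0.74119894 -0.12013591] 0.15489089415039373 -6.4857335735828086
plate [[ 0.7914 -0.2276]
 [ 0.47   -0.3131]
 [ 0.3435  0.1473]
 [ 0.6685  0.2329]]
14.904160149829686 14.94307069185831
knob [0.48516565 0.09522089] pivot [0.58933237 0.12092776] 0.10729189351354967
bush [ 0.41807494 -0.02516169] vee [ 0.49318829 -0.26401118]
```

Request:
arm_command([
  [[0,0,-3],[0,0,0],0],
  [[-3,-2,-3],[0,0,0.1],0],
  [[-68,-50.5,-3],[0,0,1.139],0],
  [[-68,-50.5,-3],[0,0,1.139],0],
  [[-68,-50.5,-3],[0,0,1.139],0],
  [[-68,-50.5,-3],[0,0,1.139],0],
  [[-68,-50.5,-3],[0,0,1.139],0],
  [[-68,-50.5,-3],[0,0,1.139],0],
  [[-68,-50.5,-3],[0,0,1.139],0],
  [[-68,-50.5,-3],[0,0,1.139],0],
  [[-68,-50.5,-3],[0,0,1.139],0],
  [[-68,-50.5,-3],[0,0,1.139],0],
  [[-68,-50.5,-3],[0,0,1.139],0],
  [[-68,-50.5,-3],[0,0,1.139],0],
  [[-68,-50.5,-3],[0,0,1.139],0],
  [[-68,-50.5,-3],[0,0,1.139],0],
  [[-68,-50.5,-3],[0,0,1.139],0],
  [[-68,-50.5,-3],[0,0,1.139],0],
  [[-68,-50.5,-3],[0,0,1.139],0],
  [[-68,-50.5,-3],[0,0,1.139],0],
])

```text
clock: 1.77
ee_pos: [0.6494, -0.1014, 0.2302]
tool_rot: [-179.9, 0.1, 90.0]
ft_force: [0.6, 0.6, 0.6]
finger_gap: 0.0003
```

Request:
arm_command([
  [[-3,2,0],[0,0,0],0],
  [[-5.4,3.3,0],[0,0,0],0],
  [[-5.4,3.3,0],[0,0,0],0],
  [[-5.4,3.3,0],[0,0,0],0],
  [[-5.4,3.3,0],[0,0,0],0],
  [[-5.4,3.3,3],[0,0,0],0],
  [[-5.4,3.3,6],[0,0,0],0],
  [[-5.4,3.3,9],[0,0,0],0],
  [[-5.4,3.3,12],[0,0,0],0],
  [[-5.4,3.3,14],[0,0,0],0],
  [[-5.4,3.3,14],[0,0,0],0],
  [[-5.4,3.3,14],[0,0,0],0],
])

```text
clock: 2.77
ee_pos: [0.6816, -0.1534, 0.0898]
tool_rot: [-179.8, 0.0, 90.1]
ft_force: [-0.6, -0.5, 0.6]
finger_gap: 0.0003
```

Run:
```python
from h import *
im,d,c=grab('scene');cv2.imwrite('pics/s2.png',cv2.resize(im[120:300,150:390,::-1],None,fx=3,fy=3,interpolation=cv2.INTER_CUBIC))
o=ctrl.observe();print(o['qpos'],o['ee_pos'])
```

```text
[ -7.13256564  39.71866872  25.65511653  90.03807024 -19.73312554
  54.77776565  24.95023976] [ 0.68284251 -0.15423665  0.09143677]
```

View pics/s2.png

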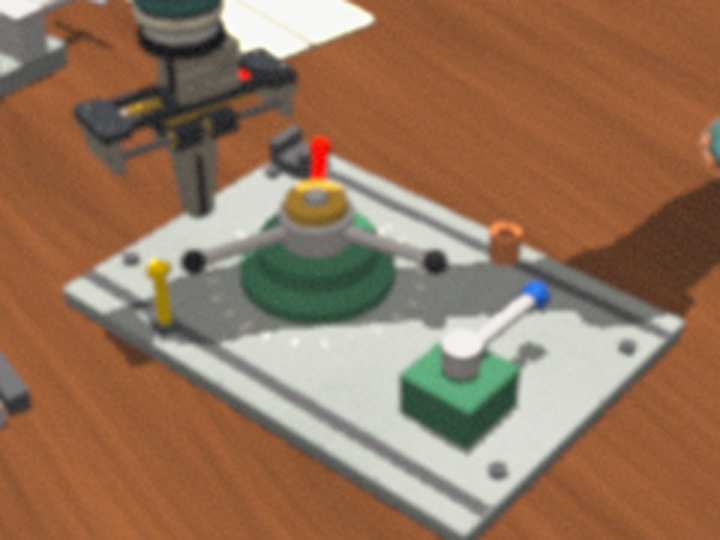

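The finger is down, clear of everything, beside the upper black spoke. It sits at about (200,205) in the crop, with the black ball at (193,262). Next I compute the arc waypoints.

```bash
cat >> h.py <<'E'
H=np.array([.587,-.1025])
def wp(phi,r=.095,extra=0):
    a=np.radians(phi);u=np.array([np.cos(a),np.sin(a)]);n=np.array([-u[1],u[0]])
    return H+r*u-n*(.007+.018*abs(n[0])+.010*abs(n[1])+extra)
E
python3 - <<'E'
from h import *
o=ctrl.observe()['ee_pos']
for p in list(range(-4,113,6)): print(p,((wp(p)-o[:2])[::-1]*100).round(1))
E
```

```text
-4 [ 2.7 -0.2]
2 [ 3.7 -0. ]
8 [4.6 0.1]
14 [5.4 0.1]
20 [6.3 0.1]
26 [7.2 0. ]
32 [ 8.1 -0.2]
38 [ 9.  -0.5]
44 [ 9.9 -0.9]
50 [10.7 -1.4]
56 [11.5 -2. ]
62 [12.3 -2.7]
68 [13.  -3.5]
74 [13.6 -4.4]
80 [14.1 -5.3]
86 [14.5 -6.4]
92 [14.8 -7.4]
98 [14.9 -8.3]
104 [15.  -9.3]
110 [ 15.  -10.3]
```

Request:
arm_command([
  [[1,0,0],[0,0,0],0],
  [[2,0,0],[0,0,0],0],
  [[2.7,-0.1,0],[0,0,0],0],
  [[3.7,0,0],[0,0,0],0],
  [[4.6,0.1,0],[0,0,0],0],
  [[5.4,0.1,0],[0,0,0],0],
  [[6.3,0.1,0],[0,0,0],0],
  [[7.2,0,0],[0,0,0],0],
  [[8.1,-0.2,0],[0,0,0],0],
  [[9.0,-0.5,0],[0,0,0],0],
  [[9.9,-0.9,0],[0,0,0],0],
  [[10.7,-1.4,0],[0,0,0],0],
  [[11.5,-2.0,0],[0,0,0],0],
  [[12.3,-2.7,0],[0,0,0],0],
  [[13.0,-3.5,0],[0,0,0],0],
  [[13.6,-4.4,0],[0,0,0],0],
  [[14.1,-5.3,0],[0,0,0],0],
  [[14.5,-6.4,0],[0,0,0],0],
  [[14.8,-7.4,0],[0,0,0],0],
  [[14.8,-7.4,0],[0,0,0],0],
])

```text
clock: 4.48
ee_pos: [0.6061, -0.0055, 0.0912]
tool_rot: [-179.9, 0.0, 90.1]
ft_force: [0.2, 0.9, -0.3]
finger_gap: 0.0002
```

```bash
cat >> h.py <<'E'
def red():
    """red spoke angle from top and scene views, by the outermost part of the red mask at z=.085"""
    r={}
    for n in('top','scene'):
        im,d,c=grab(n);h=cv2.cvtColor(im,cv2.COLOR_RGB2HSV)
        m=cv2.inRange(h,(0,150,70),(6,255,255))|cv2.inRange(h,(174,150,70),(179,255,255))
        v,u=np.nonzero(m);q=np.array([onz(c,im,a,b,.085)[:2] for a,b in zip(u,v)])
        R=np.linalg.norm(q-H,axis=1);q=q[(R<.145)&(R>.05)]
        if len(q)==0: r[n]=None;continue
        e=q[np.linalg.norm(q-H,axis=1)>.112]
        if len(e)==0: r[n]=(len(q),);continue
        mid=e.mean(0)-H; r[n]=(len(q),len(e),round(float(np.degrees(np.arctan2(mid[1],mid[0]))),1),np.linalg.norm(mid).round(3)); r[n+'im']=im
    return r
E
python3 - <<'E'
from h import *
r=red();print(r['top'],r['scene'])
for p in (106,110,114,118): print(p,((wp(p)-ctrl.observe()['ee_pos'][:2])[::-1]*100).round(1))
E
```

```text
(114, 36, -125.3, np.float64(0.124)) None
106 [ 0.3 -2.2]
110 [ 0.2 -2.8]
114 [ 0.2 -3.5]
118 [ 0.1 -4.2]
```

Run:
```python
from h import *
T,_,_=grab('top');S,_,_=grab('scene')
a=cv2.resize(T[150:300,200:380],None,fx=2.2,fy=2.4);b=cv2.resize(S[120:300,150:390],None,fx=1.6,fy=2)
a=cv2.resize(a,(396,360));b=cv2.resize(b,(396,360))
cv2.imwrite('pics/3.png',np.hstack([a,b])[:,:,::-1])
```

```text
(no output)
```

View pics/3.png

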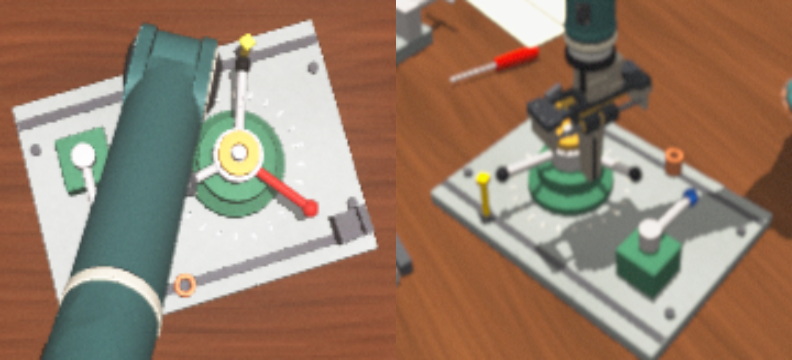

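Run:
```python
from h import *
c=ctrl.calibration('scene');F=210/np.tan(np.radians(c['fovy'])/2)
def pr(X):
    q=c['R']@np.array(X)+c['t'];return (q[:2]/q[2]*F+[c['cx'],c['cy']])
for z in(.05,.069,.085,.1,.12): print(z,(pr([.682,-.154,z])-[150,120])*3, 'now',(pr([.606,-.0055,z])-[150,120])*[1.65,2])
print('blackU s2 expects',(pr([.7139,-.1123,.085])-[150,120])*3,'hub top',(pr([.587,-.1025,.098])-[150,120])*3)
o=ctrl.observe();print(o['ft_force'],o['joint_efforts'],o['qpos'])
```

```text
0.05 [201.64093247 257.47030099] now [196.47407737 207.10397323]
0.069 [200.16958162 241.26792024] now [196.42738042 196.09828361]
0.085 [198.90999649 227.39748427] now [196.3873717  186.66889958]
0.1 [197.71166194 214.20153396] now [196.34928051 177.69144275]
0.12 [196.08693182 196.31015478] now [196.2975919  165.50930428]
blackU s2 expects [190.34842825 261.77603659] hub top [314.99750541 208.74775113]
[-0.36878088  0.72146927  0.0983332 ] [-1.85751943e-01 -4.93787205e+01  6.27431810e+00 -1.95025581e+01
 -4.40470513e-02  4.66080895e-02 -3.57281242e-04] [-21.98135268  31.74878311  25.98144472 104.04647577 -17.91484585
  48.23697419  12.76564586]
```

Run:
```python
from h import *
im,d,c=grab('scene')
for v in range(190,220,3):
  row=[]
  for u in range(258,280,4):
    o,r=ray(c,im,u,v);row.append(tuple((o+r*d[v,u]).round(3).tolist()))
  print(v,row)
print(ctrl.observe()['ee_pos'],ctrl.observe()['tool_rot'])
cv2.imwrite('pics/4.png',cv2.resize(im[170:230,230:310,::-1],None,fx=8,fy=8,interpolation=cv2.INTER_CUBIC))
```

```text
190 [(0.591, -0.081, 0.111), (0.626, -0.006, 0.168), (0.622, 0.005, 0.173), (0.608, 0.002, 0.166), (0.597, 0.004, 0.162), (0.471, -0.155, 0.02)]
193 [(0.596, -0.074, 0.107), (0.627, -0.006, 0.159), (0.622, 0.005, 0.164), (0.61, 0.005, 0.159), (0.597, 0.004, 0.153), (0.479, -0.143, 0.018)]
196 [(0.597, -0.072, 0.098), (0.626, -0.008, 0.148), (0.622, 0.005, 0.155), (0.609, 0.004, 0.149), (0.595, 0.002, 0.142), (0.489, -0.13, 0.019)]
199 [(0.601, -0.066, 0.093), (0.623, -0.012, 0.136), (0.619, 0.001, 0.142), (0.609, 0.003, 0.139), (0.597, 0.004, 0.134), (0.554, -0.037, 0.091)]
202 [(0.598, -0.071, 0.079), (0.624, -0.012, 0.126), (0.623, 0.005, 0.136), (0.609, 0.003, 0.129), (0.596, 0.004, 0.124), (0.56, -0.029, 0.089)]
205 [(0.599, -0.069, 0.07), (0.624, -0.011, 0.117), (0.623, 0.006, 0.128), (0.61, 0.005, 0.121), (0.557, -0.052, 0.063), (0.531, -0.07, 0.041)]
208 [(0.602, -0.066, 0.063), (0.595, -0.056, 0.066), (0.62, 0.002, 0.113), (0.61, 0.005, 0.111), (0.559, -0.05, 0.054), (0.542, -0.054, 0.044)]
211 [(0.61, -0.053, 0.065), (0.602, -0.045, 0.066), (0.59, -0.044, 0.061), (0.576, -0.045, 0.055), (0.561, -0.047, 0.046), (0.547, -0.047, 0.04)]
214 [(0.611, -0.052, 0.055), (0.601, -0.048, 0.053), (0.591, -0.043, 0.051), (0.576, -0.045, 0.043), (0.564, -0.042, 0.04), (0.554, -0.037, 0.039)]
217 [(0.614, -0.048, 0.048), (0.604, -0.043, 0.047), (0.591, -0.042, 0.042), (0.582, -0.037, 0.041), (0.571, -0.033, 0.039), (0.557, -0.033, 0.032)]
[ 0.60910128 -0.00679233  0.09147806] [1.79964242e+02 6.68151509e-02 9.00901023e+01]
```

View pics/4.png

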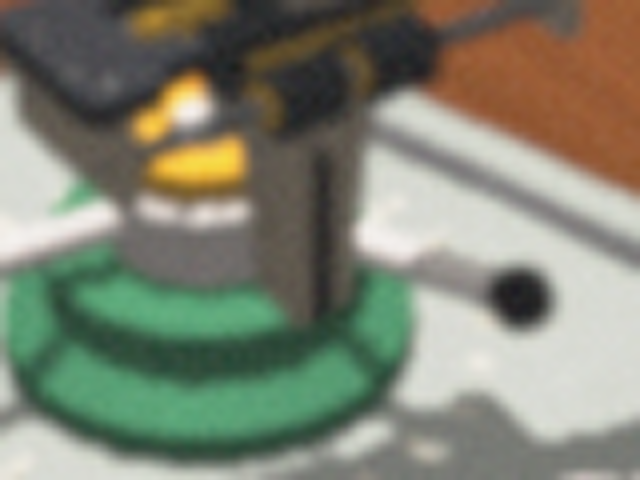

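The pads are where I expected sideways, but scene depth puts the fingertip at z≈0.105 instead of 0.069. It passed over the spokes without touching them, and the wheel is unmoved. From here it is easiest to lower by 3.3 cm and push the left black spoke.

Request:
arm_command([
  [[0,0,1],[0,0,0],0],
  [[0,0,2],[0,0,0],0],
  [[0,0,2.8],[0,0,0],0],
  [[0,0,3.3],[0,0,0],0],
  [[0,0,3.3],[0,0,0],0],
  [[0,0,3.3],[0,0,0],0],
])

```text
clock: 5.23
ee_pos: [0.6088, -0.007, 0.0577]
tool_rot: [-180.0, 0.1, 90.1]
ft_force: [-0.1, -0.6, 0.5]
finger_gap: 0.0002
```

```bash
cat >> h.py <<'E'
def low(box=(255,150,282,235)):
    "lowest finger surface z in scene depth, among points near the reported TCP in x,y"
    im,d,c=grab('scene');e=ctrl.observe()['ee_pos'];z=[]
    for v in range(120,300):
        for u in range(150,400):
            o,r=ray(c,im,u,v);p=o+r*d[v,u]
            if d[v,u]>0 and abs(p[0]-e[0])<.022 and abs(p[1]-e[1])<.014 and p[2]>.03: z.append(p[2])
    return np.sort(z)[:8].round(3),e
E
python3 - <<'E'
from h import *
print(low())
e=ctrl.observe()['ee_pos']
for p in range(98,234,6): print(p,((wp(p)-e[:2])[::-1]*100).round(1))
E
```

```text
(array([0.071, 0.071, 0.071, 0.074, 0.074, 0.075, 0.075, 0.075]), array([ 0.6091592 , -0.00698762,  0.05826086]))
98 [ 0.2 -0.9]
104 [ 0.3 -1.9]
110 [ 0.3 -2.9]
116 [ 0.2 -3.9]
122 [-0.  -4.9]
128 [-0.4 -5.9]
134 [-0.8 -6.9]
140 [-1.4 -7.8]
146 [-2.1 -8.7]
152 [-2.9 -9.5]
158 [ -3.9 -10.2]
164 [ -4.9 -10.8]
170 [ -5.9 -11.2]
176 [ -7.1 -11.6]
182 [ -8.1 -11.8]
188 [ -9.  -11.9]
194 [ -9.8 -11.9]
200 [-10.7 -11.9]
206 [-11.6 -11.8]
212 [-12.5 -11.6]
218 [-13.4 -11.3]
224 [-14.2 -10.9]
230 [-15.1 -10.4]
```

Tip is now at z≈0.071. I push through to about φ=200° first.

Request:
arm_command([
  [[0.2,-0.9,0],[0,0,0],0],
  [[0.3,-1.9,0],[0,0,0],0],
  [[0.3,-2.9,0],[0,0,0],0],
  [[0.2,-3.9,0],[0,0,0],0],
  [[0,-4.9,0],[0,0,0],0],
  [[-0.4,-5.9,0],[0,0,0],0],
  [[-0.8,-6.9,0],[0,0,0],0],
  [[-1.4,-7.8,0],[0,0,0],0],
  [[-2.1,-8.7,0],[0,0,0],0],
  [[-2.9,-9.5,0],[0,0,0],0],
  [[-3.9,-10.2,0],[0,0,0],0],
  [[-4.9,-10.8,0],[0,0,0],0],
  [[-5.9,-11.2,0],[0,0,0],0],
  [[-7.1,-11.6,0],[0,0,0],0],
  [[-8.1,-11.8,0],[0,0,0],0],
  [[-9.0,-11.9,0],[0,0,0],0],
  [[-9.8,-11.9,0],[0,0,0],0],
  [[-10.7,-11.9,0],[0,0,0],0],
  [[-10.7,-11.9,0],[0,0,0],0],
])

```text
clock: 6.87
ee_pos: [0.49, -0.1166, 0.0583]
tool_rot: [180.0, 0.2, 90.0]
ft_force: [-0.6, 0.5, 0.4]
finger_gap: 0.0006
```

Run:
```python
from h import *
r=red();print(r['top'],r['scene'])
e=ctrl.observe()['ee_pos'];print(e)
for p in range(204,240,4): print(p,((wp(p)-e[:2])[::-1]*100).round(1))
```

```text
(108, 37, -39.4, np.float64(0.124)) (122, 53, -41.8, np.float64(0.126))
[ 0.48991848 -0.11497682  0.05816376]
204 [-0.5  0.1]
208 [-1.1  0.2]
212 [-1.7  0.3]
216 [-2.3  0.5]
220 [-2.8  0.7]
224 [-3.4  1. ]
228 [-4.   1.3]
232 [-4.6  1.7]
236 [-5.1  2.1]
```

Request:
arm_command([
  [[-0.5,0.1,0],[0,0,0],0],
  [[-1.1,0.2,0],[0,0,0],0],
  [[-1.7,0.3,0],[0,0,0],0],
  [[-2.3,0.5,0],[0,0,0],0],
  [[-2.8,0.7,0],[0,0,0],0],
  [[-3.4,1.0,0],[0,0,0],0],
  [[-3.7,1.2,0],[0,0,0],0],
  [[-4.0,1.3,0],[0,0,0],0],
  [[-4.2,1.4,0],[0,0,0],0],
  [[-4.2,1.4,0],[0,0,0],0],
])

```text
clock: 7.8
ee_pos: [0.504, -0.1577, 0.0582]
tool_rot: [-180.0, 0.1, 90.0]
ft_force: [-1.3, 0.4, 0.6]
finger_gap: 0.0001
```

Run:
```python
from h import *
r=red();print(r['top'],r['scene'])
e=ctrl.observe()['ee_pos'];print(e)
# same extraction on the pointer's yellow, z .085
for n in('top','scene'):
    im,d,c=r[n+'im'] if 0 else (r.get(n+'im'),0,ctrl.calibration(n))
    if im is None: continue
    m=cv2.inRange(cv2.cvtColor(im,cv2.COLOR_RGB2HSV),(22,120,100),(35,255,255));v,u=np.nonzero(m)
    q=np.array([onz(c,im,a,b,.085)[:2] for a,b in zip(u,v)]);R=np.linalg.norm(q-H,axis=1)
    if n=='top': q=q[(R>.14)&(R<.175)]
    else: q=q[(R>.12)&(R<.16)&(q[:,0]>.68)]
    print(n,len(q),q.mean(0) if len(q) else 0,np.degrees(np.arctan2(*(q.mean(0)-H)[::-1])) if len(q) else 0)
for p in range(230,242,2): print(p,((wp(p)-e[:2])[::-1]*100).round(1))
im,_,_=grab('top');cv2.imwrite('pics/5.png',cv2.resize(im[145:255,250:370,::-1],None,fx=5,fy=5,interpolation=cv2.INTER_CUBIC))
```

```text
(103, 36, -13.0, np.float64(0.124)) (113, 41, -13.9, np.float64(0.123))
[ 0.50394192 -0.15744264  0.05824868]
top 30 [ 0.74222973 -0.11904918] -6.0853694130260285
scene 29 [ 0.73971527 -0.12198395] -7.27071665593522
230 [-0.   0.1]
232 [-0.3  0.3]
234 [-0.6  0.5]
236 [-0.8  0.7]
238 [-1.1  0.9]
240 [-1.4  1.2]
```

View pics/5.png

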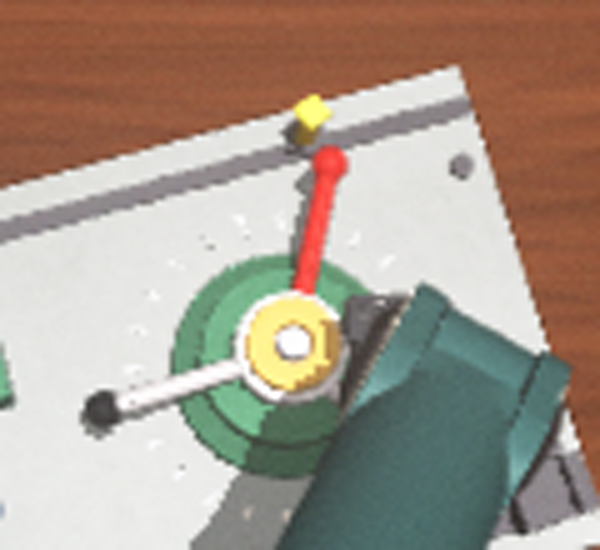

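Crop: red ball at (330,163), pointer diamond at (312,112). The red spoke is about 6.7° short, at -13° against -6.4°.

Request:
arm_command([
  [[-0.2,0.2,0],[0,0,0],0],
  [[-0.4,0.35,0],[0,0,0],0],
  [[-0.6,0.5,0],[0,0,0],0],
  [[-0.75,0.65,0],[0,0,0],0],
  [[-0.9,0.8,0],[0,0,0],0],
  [[-0.9,0.8,0],[0,0,0],0],
])

```text
clock: 8.45
ee_pos: [0.5123, -0.1668, 0.0583]
tool_rot: [180.0, 0.2, 90.0]
ft_force: [-0.8, 1.3, -0.2]
finger_gap: 0.0006
```

Run:
```python
from h import *
r=red();print(r['top'],r['scene']);print(ctrl.observe()['ee_pos'])
```

```text
(99, 35, -5.4, np.float64(0.123)) (115, 43, -6.5, np.float64(0.123))
[ 0.51209276 -0.1668058   0.05831916]
```

Request:
arm_command([
  [[0.9,-1.2,0],[0,0,0],0],
  [[1.8,-2.4,0],[0,0,0],0],
  [[1.8,-2.4,0],[0,0,0],0],
  [[1.8,-2.4,-3],[0,0,0],0],
  [[1.8,-2.4,-6],[0,0,0],0],
  [[1.8,-2.4,-7],[0,0,0],0],
  [[4.8,-2,-7],[0,0,0],0],
  [[8.8,-1.5,-7],[0,0,0],0],
  [[12.8,-0.9,-7],[0,0,0],0],
  [[16.8,-0.4,-7],[0,0,0],0],
  [[20,0,-7],[0,0,0],0],
  [[22,0.2,-7],[0,0,0],0],
  [[22,0.2,-7],[0,0,0],0],
  [[22,0.2,-7],[0,0,0],0],
])

```text
clock: 9.72
ee_pos: [0.5146, 0.054, 0.1275]
tool_rot: [180.0, 0.2, 90.1]
ft_force: [-0.0, -0.1, 1.0]
finger_gap: 0.0006
```

Run:
```python
from h import *
r=red();print(r['top'],r['scene']);e=ctrl.observe()['ee_pos'];print(e,low()[0])
im,_,c=grab('scene');im2,_,c2=grab('top')
b=blob(im,(105,120,60),(130,255,255),(400,250,520,340));print(b[1],onz(c,im,*b[0],.08))
Pv=np.array([.5893,.1208])
for th in range(-166,-242,-6):
    a=np.radians(th);u=np.array([np.cos(a),np.sin(a)]);n=np.array([u[1],-u[0]])
    print(th,((Pv+.08*u-n*(.007+.018*abs(n[0])+.01*abs(n[1]))-e[:2])[::-1]*100).round(1))
```

```text
(97, 35, -5.4, np.float64(0.123)) (115, 43, -6.5, np.float64(0.123))
[0.5143535  0.05175252 0.1276095 ] [0.142 0.142 0.142 0.143 0.143 0.144 0.144 0.145]
[325 215   7   8  31] [0.48342594 0.0943015  0.08      ]
-166 [2.9 0.2]
-172 [ 3.9 -0.2]
-178 [ 4.9 -0.4]
-184 [ 5.6 -0.6]
-190 [ 6.3 -0.7]
-196 [ 7.  -0.8]
-202 [ 7.8 -0.8]
-208 [ 8.5 -0.7]
-214 [ 9.3 -0.6]
-220 [10.  -0.3]
-226 [10.8  0. ]
-232 [11.5  0.4]
-238 [12.2  0.9]
```

Request:
arm_command([
  [[0,0,2.5],[0,0,0],0],
  [[0,0,5],[0,0,0],0],
  [[0,0,7.4],[0,0,0],0],
  [[0,0,7.4],[0,0,0],0],
  [[1,0,7.4],[0,0,0],0],
  [[2,0.1,7.4],[0,0,0],0],
  [[2.9,0.2,7.4],[0,0,0],0],
  [[3.9,-0.2,7.4],[0,0,0],0],
  [[4.9,-0.4,7.4],[0,0,0],0],
  [[5.6,-0.6,7.4],[0,0,0],0],
  [[6.3,-0.7,7.4],[0,0,0],0],
  [[7.0,-0.8,7.4],[0,0,0],0],
  [[7.8,-0.8,7.4],[0,0,0],0],
  [[8.5,-0.7,7.4],[0,0,0],0],
  [[9.3,-0.6,7.4],[0,0,0],0],
  [[10,-0.3,7.4],[0,0,0],0],
  [[10.5,-0.1,7.4],[0,0,0],0],
  [[10.8,0,7.4],[0,0,0],0],
  [[10.8,0,7.4],[0,0,0],0],
])

```text
clock: 11.55
ee_pos: [0.5145, 0.1605, 0.0531]
tool_rot: [-180.0, 0.2, 89.9]
ft_force: [-0.4, -0.6, -0.1]
finger_gap: 0.0001
```

```bash
cat >> h.py <<'E'
Pv=np.array([.5893,.1208])
def lever():
    for n in('scene','top'):
        im,d,c=grab(n);m=cv2.inRange(cv2.cvtColor(im,cv2.COLOR_RGB2HSV),(105,120,60),(130,255,255));v,u=np.nonzero(m)
        q=np.array([onz(c,im,a,b,.08)[:2] for a,b in zip(u,v)]);R=np.linalg.norm(q-Pv,axis=1);q=q[(R>.08)&(R<.13)]
        if len(q): w=q.mean(0)-Pv;print(n,len(q),'lever rad',np.radians((194.9-np.degrees(np.arctan2(w[1],w[0])))%360).round(3),np.linalg.norm(w).round(3))
E
python3 - <<'E'
from h import *
lever();r=red();print(r['top'],r['scene']);o=ctrl.observe();e=o['ee_pos'];print(e,o['ft_force'])
for th in range(-222,-242,-3):
    a=np.radians(th);u=np.array([np.cos(a),np.sin(a)]);n=np.array([u[1],-u[0]])
    print(th,((Pv+.08*u-n*(.007+.018*abs(n[0])+.01*abs(n[1]))-e[:2])[::-1]*100).round(1))
E
```

```text
scene 54 lever rad 1.022 0.106
(99, 36, -5.5, np.float64(0.123)) (114, 42, -6.3, np.float64(0.123))
[0.51449235 0.15974127 0.05336639] [ 0.83689035  0.66989178 -0.41627791]
-222 [-0.5 -0.2]
-225 [-0.1 -0.1]
-228 [0.2 0.1]
-231 [0.6 0.3]
-234 [1.  0.6]
-237 [1.3 0.8]
-240 [1.7 1.1]
```

Request:
arm_command([
  [[0.2,0.1,0],[0,0,0],0],
  [[0.4,0.2,0],[0,0,0],0],
  [[0.6,0.3,0],[0,0,0],0],
  [[0.8,0.45,0],[0,0,0],0],
  [[1.0,0.6,0],[0,0,0],0],
  [[1.2,0.7,0],[0,0,0],0],
  [[1.3,0.8,0],[0,0,0],0],
  [[1.3,0.8,0],[0,0,0],0],
])

```text
clock: 12.42
ee_pos: [0.5222, 0.1726, 0.0532]
tool_rot: [-180.0, 0.2, 89.8]
ft_force: [-1.6, -2.1, 1.3]
finger_gap: 0.0003
```

Run:
```python
from h import *
lever();o=ctrl.observe();print(o['ee_pos'],o['ft_force'])
```

```text
scene 58 lever rad 1.192 0.106
[0.52220668 0.17258025 0.05320811] [-1.26918848 -2.57454743  0.64788131]
```

The lever is at its stop. I back off and rise.

Request:
arm_command([
  [[-0.8,-1,0],[0,0,0],0],
  [[-1.5,-2,0],[0,0,0],0],
  [[-1.5,-2,0],[0,0,0],0],
  [[-1.5,-2,-3],[0,0,0],0],
  [[-1.5,-2,-6],[0,0,0],0],
  [[-1.5,-2,-9],[0,0,0],0],
  [[-1.5,-2,-12],[0,0,0],0],
  [[-1.5,-5,-15],[0,0,0],0],
  [[-1.5,-5,-15],[0,0,0],0],
  [[-1.5,-5,-15],[0,0,0],0],
  [[-1.5,-5,-15],[0,0,0],0],
])

```text
clock: 13.43
ee_pos: [0.4726, 0.1591, 0.2033]
tool_rot: [180.0, 0.1, 89.9]
ft_force: [-0.2, -0.5, 0.1]
finger_gap: 0.0006
```

Run:
```python
from h import *
lever();r=red();print(r['top'],r['scene']);o=ctrl.observe();print(o['ee_pos'],o['ft_force'],o['clock'])
S=r['sceneim'];T=r['topim']
cv2.imwrite('pics/6.png',np.hstack([cv2.resize(T[130:310,190:390],(400,360)),cv2.resize(S[120:300,150:350],(400,360))])[:,:,::-1])
```

```text
scene 62 lever rad 1.192 0.106
(97, 35, -5.4, np.float64(0.123)) (113, 42, -6.3, np.float64(0.123))
[0.47218613 0.15791965 0.20203617] [-0.60128335 -0.65684478  0.12034856] 13.6333
```

View pics/6.png

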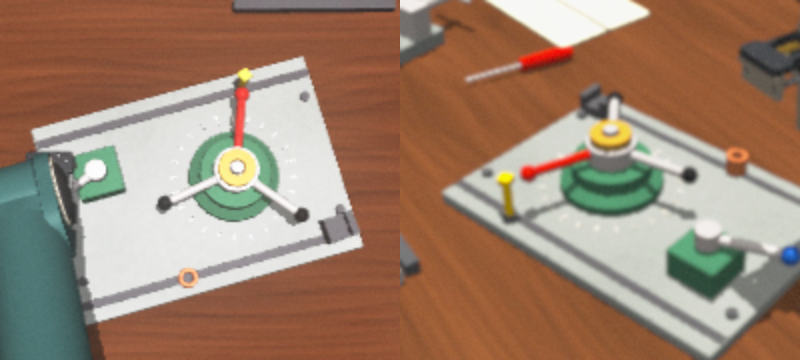

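The red ball (242,95) lies on the line from the hub (237,168) to the pointer (244,75). The lever is swung to its stop, with the knob at (790,255) in the scene half. The flange is seated, bush and vee block are in place, and the arm is clear.

```bash
python3 -c "
from workcell import ctrl
print(ctrl.job_done())"
```

```text
the job is handed in; nothing more can be done
None
```

I set the red spoke to the pointer, pushed the lock lever to its stop, and handed the job in at about 13.6 s; no verdict is reported.

**How it went:** I pushed the left black spoke about 119° anticlockwise. Then I pushed the lever away from the wheel, backed off and lifted clear.

**First attempt missed:** my first sweep passed over the spokes without touching them. Depth readings put the fingertips about 35 mm higher than the reported tool position plus the stated 22 mm implied. I lowered the tool, confirmed the tip height by depth (about 71 mm) and repeated the push.

**Last checks:**

| Check | Result |
|---|---|
| Red spoke, top view | -5.4°, pointer at -6.1° |
| Red spoke, scene view | -6.3°, pointer at about -7.3° |
| Offset from the pointer | about 0.7–1°, or 2 mm at the ball (allowed: 10 mm) |
| Wheel angle after locking | unchanged within 0.2° |
| Lock lever | 1.19 rad of 1.2, from the scene view only (the arm hid the knob from above) |
| Flange, bush and vee block | flange on the hub, the other two in place, judged by eye in the last picture |
| Arm | clear of everything, wrist force under 1 N |

I did not check the bottle, spanner, screwdriver and pin again by measurement. The arm worked only over the plate and crossed the bench high up.

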